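Hang a test plate on the swing arm and turn it to the dryer mark

TASK

Take the steel plate with the eye out of the rack and hang it by its eye on the straight part of the swing arm, between the collar and the end bead. Then push the arm round until its bent pointer faces the raised mark on the base plate, so that the plate hangs over the dryer, and, once it is there, press the start button on the timer fully down and let it go. Leave the plate hanging freely at rest, and do not disturb the two plates without an eye, the beaker or the jar.

Things in the scene. Friction and masses are not known exactly. Their poses are not given: they have to be found in the camera images.
- coupon: The steel test plate with the eye: 40 wide (its y), 5 thick (its x), 130 tall (its z), standing upright in a slot of the rack. Origin at the centre of its lower edge. A round 22 mm eye goes through its thickness, centred 80 above the origin; above the eye (from 100 to 130) is a plain tab 32 wide to grip by its two faces. About 150 g.
- eye (a point): Centre of the plate's eye, 80 mm above its lower edge; axes as the plate (x through the hole).
- rack: Fixed white plastic rack, 175 (x) by 70 (y), 38 high, origin at the centre of its underside. Three upright slots 58 mm apart along its x, each 7.5 wide and 30 deep (slot floor 8 above the bench); plates stand in them with their thickness along the rack's x. The three plates can stand in any order.
- blank_a: Bystander: steel plate without an eye, 56 wide (y), 5 thick (x), 100 tall, upright in another slot. Origin at the centre of its lower edge.
- blank_b: Bystander: like blank_a, in the third slot.
- station: Fixed drying station: blue base plate 190 (x) by 310 (y), 12 thick, with a steel pillar. Origin on the pillar's axis at bench level. The dryer is a white box 110 by 95 with a grille on top, 62 high, centred 118 mm from the pillar towards the station's -y. The raised mark is on the other (+y) side of the pillar.
- pivot (a point): Point on the pillar's axis at the height of the hanging arm, 180 mm above the bench (pillar and sleeve end at 197). Axes as the station.
- mark (a point): Inner end of the raised mark: a steel ridge 6 wide, 4 high and 35 long on the base plate, running radially, on the station's +y side 98 to 133 mm from the pillar's axis; this point is at 105 mm, on the ridge's top, 16 mm above the bench.
- hang_seat (a point): Middle of the place to hang the plate: the straight level steel rod, 8 mm diameter, 180 mm above the bench. The rod points radially out from the pillar's sleeve (36 diameter there) to 138 mm from the axis, ending in a 13 mm bead; a collar of 18 diameter stands 87 to 92 mm from the axis; this point is at 114 mm. Axes: the arm's, x points from here back to the pillar, z up.
- pointer (a point): Middle of the pointer's upright leg, 65 mm above the bench. The pointer is an 8 mm rod pointing straight away from the hanging arm, on the far side of the pillar from it: it leaves the sleeve level at 105 mm height, bends down at 85 mm from the axis and its leg hangs down to 22 mm above the bench. Push the leg to turn the arm.
- swing_arm (a joint): Angle of the swing arm (rad) about the pillar; grows anticlockwise seen from above. At 0 the hanging arm points to the station's -x and the pointer to +x; at 1.571 the pointer faces the mark and the hanging arm is over the dryer. Stops at -0.4 and 2.2; stays where it is left, a push of about 2.5 N on the pointer turns it.
- timer: Fixed grey timer box 100 (x) by 85 (y), 40 high, with a display and one start button on top. Origin at the centre of its underside.
- start_button_top (a point): Centre of the top of the round start button (28 mm across), 62 mm above the bench, 18 mm from the middle of the timer towards its -x; pressed straight down.
- start_button (a joint): Travel of the start button: 0 up, 0.006 m fully down (5 N); springs back.
- beaker: Bystander: glass beaker, 68 across, 85 tall, loose. Origin under its centre.
- jar: Bystander: amber jar, 56 across, 75 tall, loose. Origin under its centre.
There are look-alikes about, which are no part of the job. What is shaped like the coupon but pink is not meant.

How it is judged:
By the outcome, as a careful person would: the job done as asked, in the order asked, and still so for the second after the job is handed in, with the robot touching nothing.
It also fails if it takes over 72 s, if anything falls off the work surface, if the arm or the gripper's body presses on something with over 40 N, if the wrist force passes 120 N, or if a joint passes its speed limit or range.

ROBOT

A 7-joint arm with a two-finger parallel gripper is mounted at the origin on the work surface. World frame = base frame: x ahead of the robot, y to its left, z up, the work surface at z = 0. Lengths are in m, angles in rad, forces in N, time in s.
With the tool pointing down it reaches from about 0.425 to 0.875 m from the base axis. Payload 8.4 kg.
Tool frame: the origin (TCP) lies at the very end of the fingers, on their centre line; the grasp point (between the pads) lies 19 mm behind it; z points along the fingers, y is the line along which they close (so a half turn about z gives the same grasp; the last joint's range is limited). The gripper opens to 87 mm and grips with 3 to 60 N. Pads are 19 mm wide; open, the fingers measure 117 mm over their backs; the gripper's body (75 mm by 190 mm) begins 51 mm behind the grasp point.
Start: joints at [1.101, 0.333, 0.04, 1.465, -0.013, 1.343, -0.059], TCP at [0.236, -0.606, 0.223] pointing down, gripper open.
Joint ranges: [-2.58, 2.58], [-0.38, 2.09], [-1.3, 1.39], [0.25, 2.4], [-1.5, 4.64], [0.08, 2.09], [-2.65, 2.65]. Speed limits (rad/s): [2.22, 2.22, 2.79, 2.79, 3.14, 3.14, 3.14].

INTERFACE

Orientations are given as a unit quaternion [w, x, y, z].
In Python, from station import ctrl gives the robot as it stands. The module is installed in compiled form; this text tells all that it offers.
- The arm moves only by the tool servo_tool, never from a script. Its argument "deltas" is a list of rows, each a list of 5 numbers: the shift along the tool's x, y, z in mm, then the turn about the tool's z in rad, then the finger opening in mm, from 0 to 87. A call has 1 to 8 rows; each row shifts and turns the commanded pose from where the row before left it, along the tool's axes as they then stand; what a row does not reach is not made up. A row lasts 1/8 s, in which the tool goes at most 62.5 mm and 10.7 degrees, less where a joint would pass 70% of its speed; a pose out of reach is approached as far as the arm can. A call is refused whole if a number of a shift passes 62.5 or a number of a turn 0.188, either way. A call with a gripper value outside its range is refused whole. The fingers move at their own pace and stop on an object; the grip force is fixed at half the most. Time passes only in rows, so rows that do not move let the fingers close. It gives the time, the measured TCP pose, the force, the opening and the grip force at its end, in the units of the state.
- ctrl.get_obs(): the state, without advancing time (a new reading comes with each control period).
- ctrl.get_image(name): name is "scene" or "top" or "wrist"; returns the picture (420x560x3 uint8, red, green, blue); there is no depth.
- ctrl.camera_info(name): a dict with "mtx" (3x3 intrinsics, pixels), "distortion" ([k1, k2, p1, p2, k3] as OpenCV has them; the pictures are not rectified), "R" (3x3) and "t" (3): a world point X has camera coordinates R X + t. Camera axes: x right, y down, z forward; pixel columns grow to the right and rows downward; lengths in m; the calibration is good to about 2 mm. A picture is of the moment at which its call begins: read the wrist's pose just before it. camera_info takes no time and is no camera call; for the wrist camera it gives the pose at the moment of the call.
- ctrl.close_job(): hands the job in; it is judged then, once.
The state is a dict: "clock": time; "joint_positions": joint angles; "joint_vel": joint speeds; "joint_efforts": joint torques, N m; "tcp_pos": TCP position; "tool_rot": TCP orientation; "wrist_force": force on the tool from outside, world axes, zero at the start; "moment": the same for the moment, N m; "grip_width": finger opening in m; "gripper_force": force on a finger pad.
Only numpy, scipy, OpenCV 4.12 (cv2) and the standard library are available. Lean on these libraries where they do the work, as an engineer would, in place of code of your own. Each camera call takes 0.05 s, during which the arm holds its last target. There are 200 camera calls.

## Working session

There is one attempt and no reset: what is moved stays moved. The work goes in short steps, Python scripts to look and compute and a tool call to move; the robot and the scene stay as the last step left them, time stands still between calls to the robot, and variables do not carry over. Pictures are saved under pics/ and viewed, at most 10 in all, crops included, and the job is handed in when it is done.

Besides the shell and the picture viewer there is one more tool, called after "Call:" by a JSON object that holds its "fn" and its "kwargs", one argument or row to a line. servo_tool: Moves the arm, as the interface text tells. Its arguments: {"type":"object","properties":{"deltas":{"type":"array"}},"required":["deltas"]}

```bash
mkdir -p pics; cat > h.py <<'E'
import numpy as np, cv2
from station import ctrl
def snap(n,f):
    im=ctrl.get_image(n); cv2.imwrite('pics/'+f,im[:,:,::-1]); return im
def ray(n,px):
    c=ctrl.camera_info(n); R=np.array(c['R']);t=np.array(c['t'])
    u=cv2.undistortPoints(np.array(px,float).reshape(-1,1,2),np.array(c['mtx']),np.array(c['distortion'])).reshape(-1,2)
    d=np.c_[u,np.ones(len(u))]@R
    return -R.T@t,d
def onz(n,px,z):
    o,d=ray(n,px); return o+d*((z-o[2])/d[:,2])[:,None]
def tri(n1,p1,n2,p2):
    o1,d1=ray(n1,[p1]);o2,d2=ray(n2,[p2]);d1=d1[0];d2=d2[0]
    s=np.linalg.lstsq(np.c_[d1,-d2],o2-o1,rcond=None)[0]
    a=o1+d1*s[0];b=o2+d2*s[1]; return (a+b)/2,np.linalg.norm(a-b)
def proj(n,X):
    c=ctrl.camera_info(n); r=cv2.Rodrigues(np.array(c['R']))[0]
    return cv2.projectPoints(np.array(X,float).reshape(-1,1,3),r,np.array(c['t'],float),np.array(c['mtx']),np.array(c['distortion']))[0].reshape(-1,2)
E
python3 - <<'E'
from h import *
for n in("scene","top"):
    snap(n,n+'0.png'); c=ctrl.camera_info(n); print(n,-np.array(c['R']).T@np.array(c['t']),np.array(c['R'])[2])
o=ctrl.get_obs(); print(o['tcp_pos'],o['tool_rot'],o['clock'],o['grip_width'])
E
```

```text
scene [ 1.34744725 -0.15334715  0.7381486 ] [-0.77739816  0.19482889 -0.59807508]
top [0.33822968 0.02029814 1.50309906] [ 0.15271879 -0.00136453 -0.98826874]
[ 0.23534551 -0.6054698   0.2217555 ] [-6.83757579e-04  9.82865740e-01  1.84321564e-01 -1.76034758e-04] 0.1 0.08700926580807418
```

View pics/scene0.png

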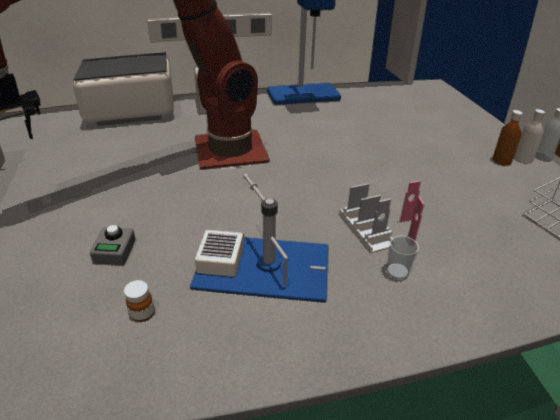

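View pics/top0.png

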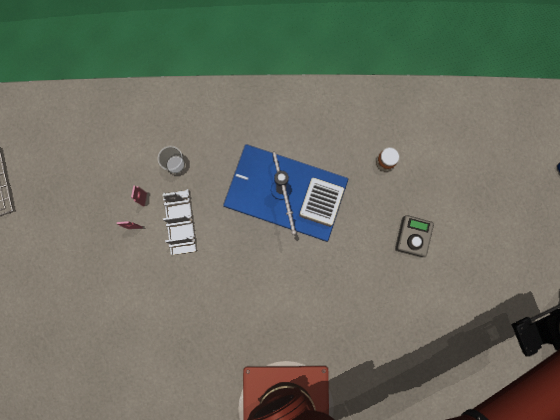

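The scene view shows the rack at (370,220), with three grey plates; two pink look-alikes stand at (411,202) and (416,220). The station pillar is at (269,235), timer at (113,245), jar at (139,300) and beaker at (401,258). In the top view the rack is at (179,222), the pillar at (281,178), the arm end at (295,236), the pointer at (276,155), the mark at (242,177) and the button at (416,242).

```bash
python3 - <<'E'
from h import *
s=cv2.imread('pics/scene0.png');t=cv2.imread('pics/top0.png')
a=cv2.resize(s[170:270,330:440],(440,400),interpolation=cv2.INTER_CUBIC)
b=cv2.resize(t[180:265,150:210],(282,400),interpolation=cv2.INTER_CUBIC)
cv2.imwrite('pics/crop1.png',np.hstack([a,b]))
a=cv2.resize(s[160:300,190:340],(429,400),interpolation=cv2.INTER_CUBIC)
b=cv2.resize(t[140:250,220:350],(365,309),interpolation=cv2.INTER_CUBIC); b=np.vstack([b,np.zeros((91,365,3),np.uint8)])
cv2.imwrite('pics/crop2.png',np.hstack([a,b]))
E
```

```text
(no output)
```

View pics/crop1.png

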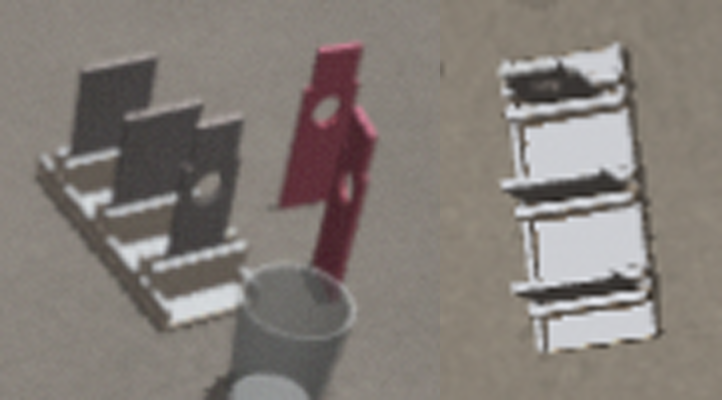

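View pics/crop2.png

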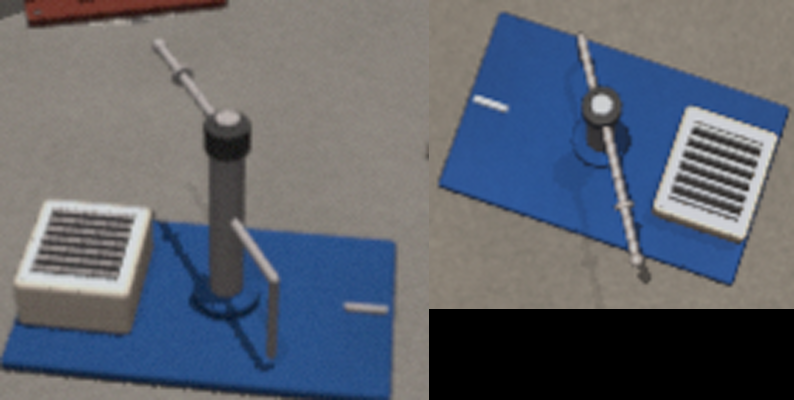

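Candidates for the plate: grey with eye in scene at (381,212), top at (174,197) in the farthest-x slot; blank plates at scene (358,198) and (370,210); pink look-alikes at (411,202) and (416,220). The crop shows a clear hole in the front grey plate, so I choose that one. In the second crop the arm points towards the robot, with the collar and bead visible, and the pointer points away.

```bash
python3 - <<'E'
from h import *
np.set_printoptions(precision=4,suppress=True)
t=cv2.imread('pics/top0.png');s=cv2.imread('pics/scene0.png')
h=cv2.cvtColor(t,cv2.COLOR_BGR2HSV)
m=((h[...,0]>100)&(h[...,0]<125)&(h[...,1]>150)).astype(np.uint8); m[:, :200]=0;m[:,380:]=0
m=cv2.morphologyEx(m,cv2.MORPH_CLOSE,np.ones((5,5)))
c=max(cv2.findContours(m,0,2)[0],key=cv2.contourArea)
P=onz('top',c.reshape(-1,2),.012)[:,:2].astype(np.float32)
r=cv2.minAreaRect(P); print('base',r,cv2.boxPoints(r))
print('pillar top',onz('top',[(282,178)],.197)) 
w=((h[...,1]<25)&(h[...,2]>120)).astype(np.uint8); w[:,:150]=0;w[:,205:]=0;w[:180]=0;w[265:]=0
w=cv2.morphologyEx(w,cv2.MORPH_CLOSE,np.ones((11,11)))
c=max(cv2.findContours(w,0,2)[0],key=cv2.contourArea)
P=onz('top',c.reshape(-1,2),.038)[:,:2].astype(np.float32)
r=cv2.minAreaRect(P); print('rack',r,cv2.boxPoints(r))
# crop2 pixel conversions
cs=lambda x,y:(190+x*150/429-.3,160+y*140/400-.3); ct=lambda x,y:(220+(x-429)*130/365-.3,140+y*110/309-.3)
print('bead',tri('scene',cs(157,44),'top',ct(639,262)))
print('collar',tri('scene',cs(180,75),'top',ct(624,205)))
print('pil',onz('top',[ct(601,104)],.197),tri('scene',cs(228,118),'top',ct(601,104)))
print('mark ends',onz('top',[ct(475,99),ct(508,107)],.016),onz('scene',[cs(345,306),cs(387,309)],.016))
print('ptr bend',onz('top',[ct(581,37)],.105),onz('scene',[cs(274,279)],.105))
c1=lambda x,y:(330+x/4-.3,170+y/4-.3); c2=lambda x,y:(150+(x-440)*60/282-.3,180+y*85/400-.3)
print('eye',onz('scene',[c1(206,187)],.088),'x')
print('tab top',onz('scene',[c1(199,122),c1(242,113)],.138))
print('rack corners scene',onz('scene',[c1(166,330),c1(40,172)],0),onz('scene',[c1(246,243),c1(150,268)],.038))
print('button',tri('scene',(113,231),'top',(416,242)),onz('top',[(416,242)],.062))
E
```

```text
base ((0.5932744145393372, -0.006779775023460388), (0.3051026165485382, 0.18575438857078552), 70.65754699707031) [[ 0.4551 -0.12  ]
 [ 0.6304 -0.1815]
 [ 0.7314  0.1064]
 [ 0.5562  0.1679]]
pillar top [[0.5966 0.0052 0.197 ]]
rack ((0.5091146230697632, 0.29173168540000916), (0.172952339053154, 0.08112543076276779), 8.045120239257812) [[0.4178 0.3198]
 [0.4292 0.2395]
 [0.6004 0.2637]
 [0.5891 0.344 ]]
bead (array([ 0.4628, -0.0219,  0.1784]), np.float64(0.004980354258270411))
collar (array([ 0.513 , -0.0104,  0.1784]), np.float64(0.002729123148702863))
pil [[0.5999 0.0078 0.197 ]] (array([0.6008, 0.0096, 0.1942]), np.float64(0.003690910511326497))
mark ends [[0.6423 0.132  0.016 ]
 [0.6339 0.099  0.016 ]] [[0.637  0.1035 0.016 ]
 [0.6477 0.1364 0.016 ]]
ptr bend [[0.6831 0.0252 0.105 ]] [[0.686  0.0285 0.105 ]]
eye [[0.5744 0.2999 0.088 ]] x
tab top [[0.573  0.2873 0.138 ]
 [0.5695 0.3173 0.138 ]]
rack corners scene [[0.6035 0.2749 0.    ]
 [0.4293 0.2518 0.    ]] [[0.5753 0.3362 0.038 ]
 [0.5855 0.2655 0.038 ]]
button (array([ 0.446 , -0.3569,  0.0476]), np.float64(0.005996923371789838)) [[ 0.4451 -0.3563  0.062 ]]
```

Call:
{"fn": "servo_tool", "kwargs": {
  "deltas": [
    [0, 0, -10, -0.1665, 87],
    [0, 0, -10, -0.1665, 87],
    [0, 0, -10, -0.1665, 87],
    [0, 0, -10, -0.1665, 87],
    [0, 0, -10, -0.1665, 87],
    [0, 0, -10, -0.1665, 87],
    [0, 0, -10, -0.1665, 87],
    [0, 0, -10, -0.1665, 87]
  ]
}}

```text
clock: 1.1
tcp_pos: [0.2354, -0.6056, 0.3024]
tool_rot: [-0.0, 0.657, 0.754, 0.0]
wrist_force: [0.5, 0.7, 1.2]
grip_width: 0.087
gripper_force: 0.0
```

```bash
cat >> h.py <<'E'
def rot():
    from scipy.spatial.transform import Rotation as Q
    o=ctrl.get_obs(); w,x,y,z=o['tool_rot']; return np.array(o['tcp_pos']),Q.from_quat([x,y,z,w]).as_matrix()
def go(*tg):
    p,M=rot(); print('tcp',p.round(4),'yaw',np.degrees(np.arctan2(M[1,0],M[0,0])).round(2),'zaxis',M[:,2].round(3))
    for t in tg:
        d=M.T@(np.array(t)-p)*1000; print(t,'->',d.round(1),np.linalg.norm(d).round(1)); p=np.array(t)
E
python3 -c "
from h import *
go((.5,-.25,.3),(.56,.29,.3))"
```

```text
tcp [ 0.2354 -0.6056  0.3024] yaw 97.87 zaxis [-0.     0.001 -1.   ]
(0.5, -0.25, 0.3) -> [316.  310.8   2.6] 443.3
(0.56, 0.29, 0.3) -> [5.267e+02 1.334e+02 5.000e-01] 543.3
```

Call:
{"fn": "servo_tool", "kwargs": {
  "deltas": [
    [39.5, 38.8, 0, 0, 87],
    [39.5, 38.8, 0, 0, 87],
    [39.5, 38.8, 0, 0, 87],
    [39.5, 38.8, 0, 0, 87],
    [39.5, 38.8, 0, 0, 87],
    [39.5, 38.8, 0, 0, 87],
    [39.5, 38.8, 0, 0, 87],
    [39.5, 38.8, 0, 0, 87]
  ]
}}

```text
clock: 2.1
tcp_pos: [0.5023, -0.2502, 0.3023]
tool_rot: [-0.0, 0.659, 0.752, -0.0]
wrist_force: [0.4, -1.5, -0.9]
grip_width: 0.0871
gripper_force: 0.0
```

Call:
{"fn": "servo_tool", "kwargs": {
  "deltas": [
    [53, 13, 0, 0, 87],
    [53, 13, 0, 0, 87],
    [53, 13, 0, 0, 87],
    [53, 13, 0, 0, 87],
    [53, 13, 0, 0, 87]
  ]
}}

```text
clock: 2.72
tcp_pos: [0.5309, 0.0212, 0.3024]
tool_rot: [0.0, 0.659, 0.752, -0.0]
wrist_force: [0.6, -0.1, -0.1]
grip_width: 0.0869
gripper_force: 0.0
```

Call:
{"fn": "servo_tool", "kwargs": {
  "deltas": [
    [53, 13, 0, 0, 87],
    [53, 13, 0, 0, 87],
    [53, 13, 0, 0, 87],
    [53, 13, 0, 0, 87],
    [53, 13, 0, 0, 87],
    [0, 0, 0, 0, 87]
  ]
}}

```text
clock: 3.48
tcp_pos: [0.5586, 0.2961, 0.3015]
tool_rot: [-0.002, 0.656, 0.755, -0.0]
wrist_force: [-0.0, -0.7, 0.4]
grip_width: 0.0869
gripper_force: 0.0
```

```bash
python3 -c "
from h import *
go((.571,.301,.115))
snap('wrist','w1.png'); snap('top','t1.png'); print(proj('wrist',[(.571,.301,.138),(.53,.293,.1),(.6,.008,.197)]))"
```

```text
tcp [0.5586 0.2961 0.3015] yaw 97.99 zaxis [-0.003  0.002 -1.   ]
(0.571, 0.301, 0.115) -> [  2.7  13.4 186.4] 186.9
[[285.46373304 189.88235798]
 [249.96077143 186.43430053]
 [275.96562394 447.81411025]]
```

View pics/w1.png

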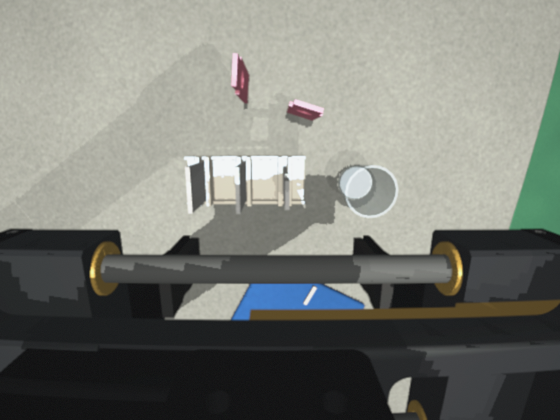

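The wrist view shows the rack at (245,183), the coupon in its right-hand slot at (288,187), blanks at (240,187) and (193,188), the beaker at (368,190) and the pink plates above. The projected coupon estimate (285,190) matches within a few px; I refine with a crop.

```bash
python3 - <<'E'
import cv2
i=cv2.imread('pics/w1.png')
cv2.imwrite('pics/c3.png',cv2.resize(i[140:225,175:315],None,fx=5.7,fy=5.7,interpolation=cv2.INTER_CUBIC))
E
```

```text
(no output)
```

View pics/c3.png

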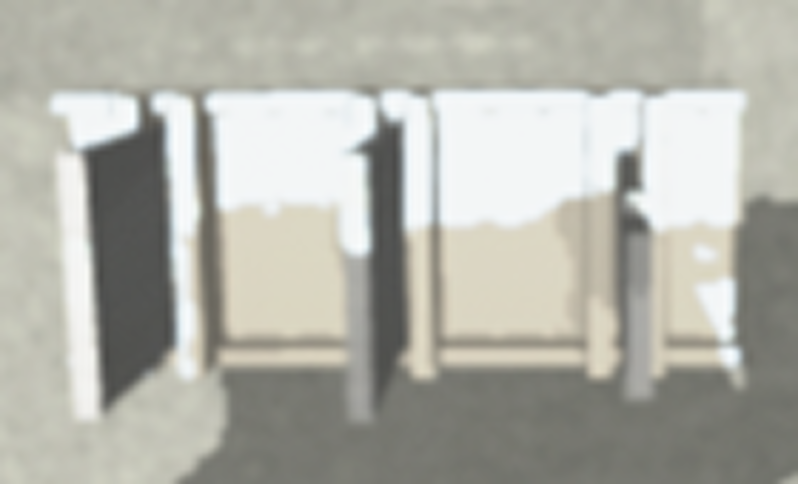

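The crop shows the coupon's tab top edge running from about (638,228) to (637,398), and the rack edges parallel to the image axes, so yaw 8° fits.

```bash
python3 - <<'E'
from h import *
f=lambda x,y:(175+x/5.7-.4,140+y/5.7-.4)
P=onz('wrist',[f(637,228),f(637,398)],.138);print(P,P.mean(0))
print('rack top rail',onz('wrist',[f(50,97),f(745,97)],.038))
c=P.mean(0); go((c[0],c[1],.116))
E
```

```text
[[0.57038267 0.31220448 0.138     ]
 [0.57501633 0.27959013 0.138     ]] [0.5726995 0.2958973 0.138    ]
rack top rail [[0.42938233 0.3115918  0.038     ]
 [0.59690002 0.3336801  0.038     ]]
tcp [0.5604 0.2912 0.3019] yaw 97.65 zaxis [-0.001 -0.    -1.   ]
(np.float64(0.5726995009307779), np.float64(0.2958973019245389), 0.116) -> [  3.   13.  185.8] 186.3
```

Call:
{"fn": "servo_tool", "kwargs": {
  "deltas": [
    [3, 12.5, 30, 0.0, 50],
    [0, 0, 30, 0, 40],
    [0, 0, 30, 0, 40],
    [0, 0, 30, 0, 40],
    [0, 0, 25, 0, 40],
    [0, 0, 20, 0, 40],
    [0, 0, 20, 0, 40],
    [0, 0, 0, 0, 40]
  ]
}}

```text
clock: 4.58
tcp_pos: [0.5722, 0.2945, 0.1161]
tool_rot: [-0.0, 0.659, 0.752, -0.001]
wrist_force: [-0.3, -0.1, 0.6]
grip_width: 0.04
gripper_force: 0.0
```

```bash
python3 -c "
from h import *
go((.5725,.297,.115)); print(ctrl.get_obs()['wrist_force'])"
```

```text
tcp [0.5722 0.2945 0.1161] yaw 97.53 zaxis [-0.002 -0.001 -1.   ]
(0.5725, 0.297, 0.115) -> [2.5 0.6 1.1] 2.8
[-0.34623528 -0.10973589  0.59261776]
```

Call:
{"fn": "servo_tool", "kwargs": {
  "deltas": [
    [2, 0.5, 2, 0, 20],
    [0, 0, 0, 0, 0],
    [0, 0, 0, 0, 0],
    [0, 0, 0, 0, 0],
    [0, 0, 0, 0, 0],
    [0, 0, 0, 0, 0]
  ]
}}

```text
clock: 5.32
tcp_pos: [0.5726, 0.2975, 0.1158]
tool_rot: [-0.0, 0.659, 0.752, -0.0]
wrist_force: [-2.8, -1.4, 3.9]
grip_width: 0.0052
gripper_force: 29.9
```

Call:
{"fn": "servo_tool", "kwargs": {
  "deltas": [
    [0, 0, -10, 0, 0],
    [0, 0, -15, 0, 0],
    [0, 0, -20, 0, 0],
    [0, 0, -25, 0, 0],
    [0, 0, -25, 0, 0],
    [0, 0, -25, 0, 0],
    [0, 0, 0, 0, 0],
    [0, 0, 0, 0, 0]
  ]
}}

```text
clock: 6.32
tcp_pos: [0.573, 0.2973, 0.2353]
tool_rot: [0.0, 0.659, 0.752, -0.0]
wrist_force: [-0.5, -0.6, -2.5]
grip_width: 0.0052
gripper_force: 30.0
```

```bash
python3 - <<'E'
from h import *
a=snap('scene','s2.png'); t=snap('top','t2.png')
p,M=rot(); e=p+np.array([0,0,-.028]); print(p, proj('scene',e))
x,y=proj('scene',e)[0].astype(int)
c=cv2.resize(a[y-45:y+35,x-40:x+40,::-1],(400,400),interpolation=cv2.INTER_CUBIC)
X,Y=275,190
d=cv2.resize(t[150:245,255:310,::-1],(232,400),interpolation=cv2.INTER_CUBIC)
cv2.imwrite('pics/c4.png',np.hstack([c,d])); print(x,y)
go((.572,.297,.236))
E
```

```text
[0.57272179 0.29701899 0.23450809] [[387.75599865 175.48018184]]
387 175
tcp [0.5727 0.297  0.2345] yaw 97.56 zaxis [-0.001 -0.001 -1.   ]
(0.572, 0.297, 0.236) -> [ 0.1 -0.7 -1.5] 1.7
```

View pics/c4.png

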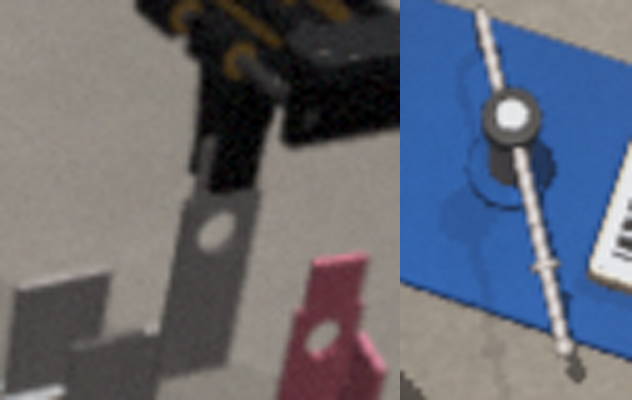

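The crop shows the plate held by its tab, hanging upright, hole at about (390,176) in the scene; the arm's line is clean from pillar to bead in the top view. Now numeric refinement.

```bash
python3 - <<'E'
from h import *
np.set_printoptions(precision=4,suppress=True)
s=cv2.imread('pics/s2.png')
p=s[163:189,378:400].mean(2); hh=cv2.cvtColor(s,cv2.COLOR_BGR2HSV)
def hole(s,x,y):
    g=cv2.resize(s[y-14:y+15,x-14:x+15],None,fx=8,fy=8,interpolation=cv2.INTER_CUBIC).mean(2).astype(np.uint8)
    th,b=cv2.threshold(g,0,255,cv2.THRESH_OTSU); n,l,st,ce=cv2.connectedComponentsWithStats(b)
    return th,[(st[i][4]/64,(ce[i]/8+[x-14-.44,y-14-.44]).round(2)) for i in range(1,n) if 10<st[i][4]/64<120]
print(hole(s,390,176))
t=cv2.imread('pics/t2.png').astype(int); 
# rod over the blue: red channel high
X=[];rows=list(range(152,168))+list(range(190,240))
for r in rows:
    row=t[r,265:305]; w=np.clip(row[:,2]-110,0,None).astype(float)
    X.append((w*np.arange(265,305)).sum()/max(w.sum(),1))
for r,x in zip(rows,X): print(r,round(x,2),t[r,int(x)].tolist(),end=';')
E
```

```text
(98.0, [(np.float64(41.296875), array([389.76, 175.87]))])
152 288.15 [145, 158, 166];153 287.92 [146, 159, 168];154 288.49 [143, 155, 164];155 289.65 [139, 151, 159];156 291.09 [140, 152, 161];157 292.16 [137, 148, 157];158 292.27 [138, 150, 157];159 291.96 [152, 111, 92];160 291.05 [161, 95, 53];161 291.07 [163, 96, 53];162 286.42 [163, 96, 52];163 276.12 [207, 211, 216];164 276.19 [212, 214, 217];165 276.55 [193, 194, 199];166 276.72 [175, 174, 182];167 277.08 [202, 206, 213];190 283.72 [175, 181, 191];191 284.09 [204, 207, 214];192 284.18 [216, 214, 216];193 284.29 [211, 213, 216];194 284.6 [187, 190, 198];195 284.9 [171, 171, 177];196 285.14 [211, 211, 215];197 285.24 [215, 215, 215];198 285.58 [190, 193, 200];199 290.03 [169, 99, 53];200 290.92 [171, 100, 55];201 291.16 [171, 99, 54];202 293.56 [170, 100, 55];203 296.53 [171, 100, 54];204 295.21 [171, 99, 53];205 295.94 [172, 100, 54];206 296.14 [170, 99, 53];207 296.94 [168, 98, 52];208 297.7 [170, 100, 54];209 297.54 [170, 100, 53];210 297.55 [170, 100, 54];211 298.12 [159, 93, 50];212 296.61 [170, 99, 54];213 296.92 [171, 101, 55];214 297.93 [164, 97, 52];215 296.57 [171, 100, 54];216 292.36 [94, 65, 48];217 290.01 [187, 191, 201];218 290.14 [209, 209, 214];219 290.24 [215, 216, 217];220 290.54 [194, 196, 202];221 288.04 [176, 102, 55];222 282.45 [176, 103, 55];223 279.2 [174, 102, 53];224 277.42 [96, 64, 46];225 275.45 [119, 128, 137];226 277.11 [125, 135, 143];227 278.02 [134, 144, 153];228 278.71 [136, 147, 156];229 279.05 [136, 147, 155];230 279.95 [133, 145, 152];231 281.56 [137, 148, 157];232 282.31 [136, 148, 156];233 283.17 [140, 151, 159];234 283.79 [139, 150, 158];235 283.71 [137, 148, 158];236 283.9 [135, 148, 157];237 283.35 [138, 150, 159];238 283.16 [142, 153, 162];239 283.29 [142, 154, 163];
```

```bash
python3 - <<'E'
from h import *
np.set_printoptions(precision=4,suppress=True)
p,M=rot(); o,d=ray('scene',[(389.76,175.87)]); d=d[0]; n=M[:,1]
e=o+d*(n@(p-o))/(n@d); print('eye rel TCP in tool mm',M.T@(e-p)*1000)
for z in(.18,): 
  A=onz('top',[(284.18,192),(285.24,197),(290.14,218),(290.54,220)],.18); print(A)
  v=A[-1]-A[0]; v/=np.linalg.norm(v)
B=onz('top',[(276.12,163),(277.08,167)],.105);print(B)
C=onz('top',[(281.8,176.7)],.197)[0]; print('pillar',C,'arm ang',np.degrees(np.arctan2(-v[1],-v[0])))
for X in (C,*B): print('perp dist mm', 1000*((X-A[0])[0]*v[1]-(X-A[0])[1]*v[0]))
for r in(.16,.114): 
  q=A[0]+v*(r-np.linalg.norm((A[0]-C)[:2])); print(r,q)
E
```

```text
eye rel TCP in tool mm [ 5.9778 -0.     30.2608]
[[ 0.5645 -0.      0.18  ]
 [ 0.5519 -0.0025  0.18  ]
 [ 0.4993 -0.014   0.18  ]
 [ 0.4944 -0.0149  0.18  ]]
[[0.6554 0.0193 0.105 ]
 [0.6446 0.0169 0.105 ]]
pillar [0.5999 0.0057 0.197 ] arm ang 12.020624154152754
perp dist mm -1.7821277026010969
perp dist mm -0.011287331797192601
perp dist mm -0.14451064468042063
0.16 [ 0.4431 -0.0259  0.18  ]
0.114 [ 0.4881 -0.0163  0.18  ]
```

```bash
python3 -c "
from h import *
go((.435,.06,.234),(.4413,-.0278,.208))"
```

```text
tcp [0.5727 0.297  0.2345] yaw 97.56 zaxis [-0.001 -0.001 -1.   ]
(0.435, 0.06, 0.234) -> [-216.9 -167.7    0.9] 274.1
(0.4413, -0.0278, 0.208) -> [-87.9  -5.3  26.1] 91.8
```

Call:
{"fn": "servo_tool", "kwargs": {
  "deltas": [
    [-20, -15, 0, 0, 0],
    [-35, -27, 0, 0, 0],
    [-35, -27, 0, 0, 0],
    [-35, -27, 0, 0, 0],
    [-35, -27, 0, 0, 0],
    [-32, -25, 0, 0, 0],
    [-25, -19.7, 0.5, 0, 0],
    [0, 0, 0, -0.077, 0]
  ]
}}

```text
clock: 7.42
tcp_pos: [0.4341, 0.0577, 0.2344]
tool_rot: [0.0, 0.631, 0.776, -0.001]
wrist_force: [-0.2, 1.0, -2.4]
grip_width: 0.0047
gripper_force: 30.0
```

```bash
python3 -c "
from h import *
go((.4413,-.0278,.208))"
```

```text
tcp [0.4341 0.0577 0.2344] yaw 101.83 zaxis [-0.001 -0.002 -1.   ]
(0.4413, -0.0278, 0.208) -> [-85.1 -10.4  26.5] 89.8
```

Call:
{"fn": "servo_tool", "kwargs": {
  "deltas": [
    [-20, -2, 6, 0, 0],
    [-25, -3, 8, 0, 0],
    [-25, -3, 8, 0, 0],
    [-15, -2.4, 4.5, 0, 0],
    [0, 0, 0, 0, 0],
    [0, 0, 0, 0, 0]
  ]
}}

```text
clock: 8.18
tcp_pos: [0.4429, -0.024, 0.2087]
tool_rot: [-0.0, 0.629, 0.777, 0.0]
wrist_force: [0.6, 0.1, -1.8]
grip_width: 0.0049
gripper_force: 30.0
```

```bash
python3 - <<'E'
from h import *
go((.4413,-.0278,.208))
s=snap('scene','s3.png'); t=snap('top','t3.png')
b=proj('scene',[(.4413,-.0263,.18)])[0]; print(b)
x,y=int(b[0]),int(b[1])
c=cv2.resize(s[y-40:y+40,x-35:x+45,::-1],(600,600),interpolation=cv2.INTER_CUBIC); print(x,y)
cv2.imwrite('pics/c5.png',c)
E
```

```text
tcp [ 0.4429 -0.024   0.2087] yaw 102.03 zaxis [ 0.  0. -1.]
(0.4413, -0.0278, 0.208) -> [-3.4 -2.3  0.7] 4.2
[240.27342124 170.11287208]
240 170
```

View pics/c5.png

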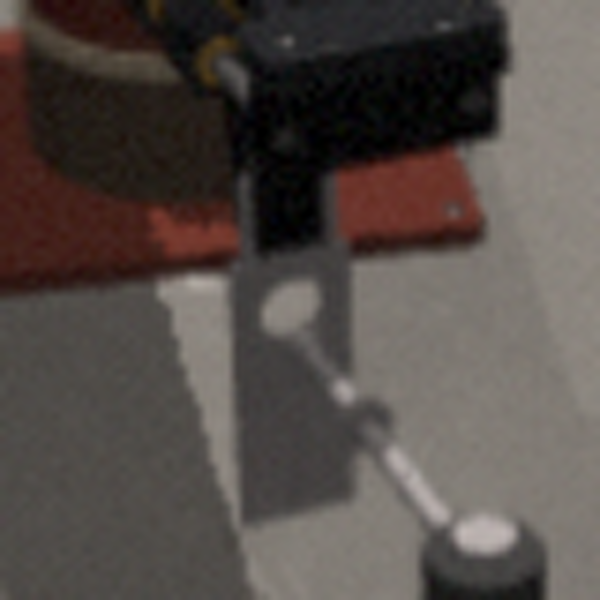

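The crop shows the eye at (291,306), the collar at (370,420), the pillar cap at (485,533) and the rod end disappearing against the plate near (290,330). The lateral alignment needs checking.

```bash
python3 - <<'E'
from h import *
np.set_printoptions(precision=1,suppress=True)
u=np.array([-np.cos(np.radians(12.02)),-np.sin(np.radians(12.02)),0])
base=np.array([.4881,-.0163,.18])-u*.114
p,M=rot()
pts=[base+u*r for r in(0,.07,.0895,.114,.138,.145,.16)]
pts[0][2]=.197
for k in (0,1.5,6): pts.append(p+M[:,0]*k/1000+[0,0,-.028])
pts.append(pts[-1]+M[:,0]*.001); pts.append(pts[-2]+[0,0,.001])
f=lambda X:(proj('scene',X)-[205,130]+.45)*7.5
for q in zip(['pil','70','collar','114','138','145','160','e0','e1.5','e6','e7','e6z1'],f(pts)):print(*q)
s=cv2.imread('pics/s3.png')
g=cv2.resize(s[130:210,205:285],(600,600),interpolation=cv2.INTER_CUBIC)
G=g.mean(2)
h=(G[270:345,250:335]>105).astype(np.uint8);n,l,st,ce=cv2.connectedComponentsWithStats(h);print(st[1:],ce[1:]+[250,270])
for r in range(330,420,10): print(r,[int(v) for v in G[r,270:390:6]])
E
```

```text
pil [471.9 526.6]
70 [377.6 449.9]
collar [353.1 417.3]
114 [323.3 377.7]
138 [295.1 340.2]
145 [287.1 329.5]
160 [270.1 307. ]
e0 [275.7 303.7]
e1.5 [280.  302.8]
e6 [293.  299.9]
e7 [295.9 299.2]
e6z1 [292.9 297.2]
[[  12   12   57   52 2218]] [[290.  307.3]]
330 [107, 117, 118, 115, 111, 104, 94, 84, 75, 68, 66, 66, 68, 78, 108, 120, 119, 118, 117, 116]
340 [71, 74, 79, 80, 86, 95, 98, 90, 78, 69, 63, 63, 68, 81, 107, 119, 119, 120, 122, 122]
350 [65, 63, 63, 64, 70, 75, 85, 95, 91, 74, 68, 66, 66, 75, 101, 117, 121, 121, 122, 118]
360 [64, 65, 63, 61, 60, 64, 75, 87, 94, 87, 79, 69, 63, 72, 99, 115, 118, 119, 120, 120]
370 [64, 64, 64, 64, 62, 62, 63, 68, 79, 92, 95, 85, 75, 78, 98, 114, 119, 116, 113, 116]
380 [63, 64, 63, 63, 61, 62, 61, 60, 69, 74, 91, 114, 126, 116, 113, 116, 119, 120, 119, 119]
390 [61, 63, 64, 65, 64, 65, 65, 65, 63, 69, 97, 134, 157, 155, 133, 119, 116, 116, 117, 121]
400 [63, 61, 64, 67, 66, 63, 64, 67, 66, 65, 73, 99, 127, 134, 112, 96, 90, 90, 97, 112]
410 [64, 64, 66, 63, 64, 64, 65, 66, 64, 64, 64, 69, 77, 78, 76, 73, 69, 67, 71, 76]
```

Call:
{"fn": "servo_tool", "kwargs": {
  "deltas": [
    [-2, 0, 1, 0, 0],
    [0, 5, 0, 0, 0],
    [0, 7, 0, 0, 0],
    [0, 7, 0, 0, 0],
    [0, 7, 0, 0, 0],
    [0, 0, 0, 0, 0]
  ]
}}

```text
clock: 9.02
tcp_pos: [0.4691, -0.0213, 0.2074]
tool_rot: [-0.0, 0.629, 0.777, 0.0]
wrist_force: [-0.2, -0.1, -2.3]
grip_width: 0.0047
gripper_force: 30.0
```

Call:
{"fn": "servo_tool", "kwargs": {
  "deltas": [
    [0, 7, 0, 0, 0],
    [0, 7, 0, 0, 0],
    [0, 6, 0, 0, 0],
    [0, 0, 0, 0, 0],
    [0, 0, 0, 0, 0]
  ]
}}

```text
clock: 9.65
tcp_pos: [0.488, -0.0174, 0.2075]
tool_rot: [-0.0, 0.629, 0.777, -0.0]
wrist_force: [-1.1, -0.1, -2.5]
grip_width: 0.0047
gripper_force: 30.0
```

```bash
python3 - <<'E'
from h import *
go((.4881,-.0163,.2074)); print(ctrl.get_obs()['wrist_force'])
s=snap('scene','s4.png')
c=cv2.resize(s[130:210,205:285,::-1],(600,600),interpolation=cv2.INTER_CUBIC); cv2.imwrite('pics/c6.png',c)
E
```

```text
tcp [ 0.488  -0.0174  0.2075] yaw 101.98 zaxis [-0.  0. -1.]
(0.4881, -0.0163, 0.2074) -> [1.1 0.3 0.1] 1.1
[-1.0763078  -0.11398636 -2.53399303]
```

View pics/c6.png

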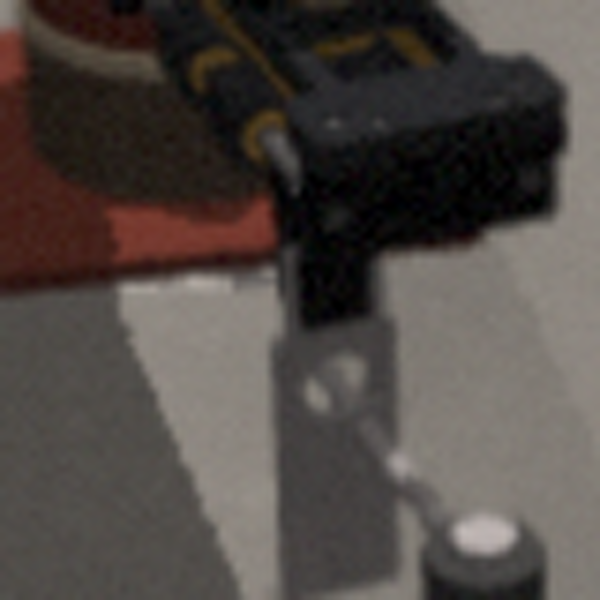

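The view shows the rod passing through the eye at (335,385), with the bead behind the plate. Now lower until the rod carries it.

Call:
{"fn": "servo_tool", "kwargs": {
  "deltas": [
    [0, 0, 2, 0, 0],
    [0, 0, 2, 0, 0],
    [0, 0, 1, 0, 0],
    [0, 0, 0, 0, 0],
    [0, 0, 0, 0, 0]
  ]
}}

```text
clock: 10.32
tcp_pos: [0.4882, -0.0174, 0.2026]
tool_rot: [-0.0, 0.629, 0.777, 0.0]
wrist_force: [-0.8, -0.4, -1.3]
grip_width: 0.005
gripper_force: 30.0
```

Call:
{"fn": "servo_tool", "kwargs": {
  "deltas": [
    [0, 0, 1, 0, 0],
    [0, 0, 0, 0, 0]
  ]
}}

```text
clock: 10.58
tcp_pos: [0.4881, -0.0174, 0.2015]
tool_rot: [-0.0, 0.629, 0.777, -0.0]
wrist_force: [-1.0, -0.1, -1.9]
grip_width: 0.0044
gripper_force: 30.0
```

Call:
{"fn": "servo_tool", "kwargs": {
  "deltas": [
    [0, 0, 1, 0, 0],
    [0, 0, 0, 0, 0]
  ]
}}

```text
clock: 10.82
tcp_pos: [0.4883, -0.0174, 0.2007]
tool_rot: [0.0, 0.629, 0.777, 0.0]
wrist_force: [-0.3, -0.2, -0.3]
grip_width: 0.0046
gripper_force: 30.0
```

Call:
{"fn": "servo_tool", "kwargs": {
  "deltas": [
    [0, 0, 1, 0, 0],
    [0, 0, 0, 0, 0]
  ]
}}

```text
clock: 11.08
tcp_pos: [0.4884, -0.0174, 0.2003]
tool_rot: [0.0, 0.63, 0.777, 0.0]
wrist_force: [-3.3, -0.7, 6.1]
grip_width: 0.0045
gripper_force: 30.0
```

Call:
{"fn": "servo_tool", "kwargs": {
  "deltas": [
    [0, 0, -1, 0, 0],
    [0, 0, 0, 0, 8],
    [0, 0, 0, 0, 12],
    [0, 0, 0, 0, 20],
    [0, 0, 0, 0, 30],
    [0, 0, 0, 0, 30],
    [0, 0, 0, 0, 30],
    [0, 0, 0, 0, 30]
  ]
}}

```text
clock: 12.08
tcp_pos: [0.4882, -0.0174, 0.2006]
tool_rot: [-0.0, 0.629, 0.777, 0.0]
wrist_force: [-0.4, 0.4, -0.3]
grip_width: 0.03
gripper_force: 0.0
```

Call:
{"fn": "servo_tool", "kwargs": {
  "deltas": [
    [0, 0, -10, 0, 30],
    [0, 0, -20, 0, 30],
    [0, 0, -25, 0, 30],
    [0, 0, -30, 0, 30],
    [0, 0, -15, 0, 0],
    [0, 0, 0, 0, 0]
  ]
}}

```text
clock: 12.82
tcp_pos: [0.4887, -0.0174, 0.3014]
tool_rot: [0.001, 0.63, 0.777, 0.0]
wrist_force: [-0.6, 0.4, 0.8]
grip_width: 0.0173
gripper_force: 0.0
```

```bash
python3 - <<'E'
from h import *
s=snap('scene','s5.png'); t=snap('top','t5.png')
a=cv2.resize(s[140:300,190:310,::-1],(420,560),interpolation=cv2.INTER_CUBIC)
b=cv2.resize(t[140:245,240:310,::-1],(373,560),interpolation=cv2.INTER_CUBIC); cv2.imwrite('pics/c7.png',np.hstack([a,b]))
u=np.array([np.cos(np.radians(12)),np.sin(np.radians(12))]); C=np.array([.5996,.0074])
print(C+.085*u)
go((.69,-.06,.3))
E
```

```text
[0.68274255 0.02507249]
tcp [ 0.4878 -0.0175  0.2997] yaw 101.97 zaxis [-0.001  0.    -1.   ]
(0.69, -0.06, 0.3) -> [-83.5 188.9  -0.5] 206.6
```

View pics/c7.png

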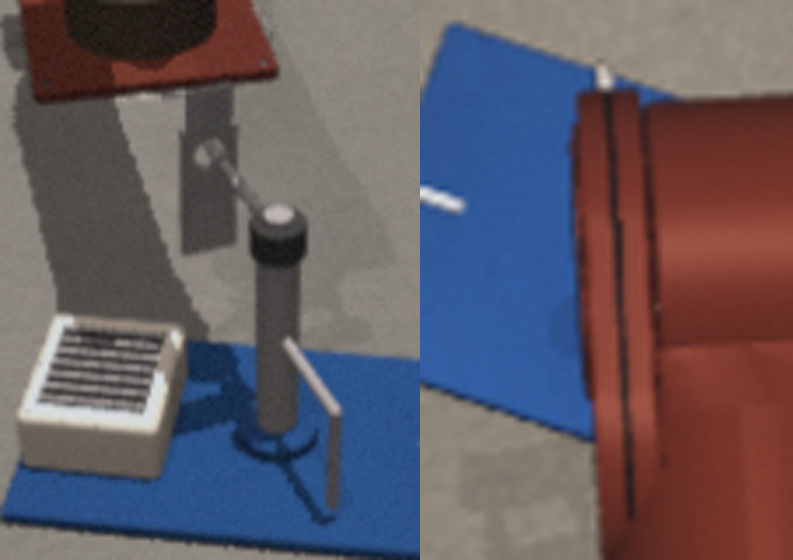

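The view shows the plate hanging on the rod between collar and bead at scene crop (208,155), upright and free; the pointer is at (335,460). All 10 views are used, so I continue with numbers only. Next I turn the gripper and go round to the pointer's far side.

Call:
{"fn": "servo_tool", "kwargs": {
  "deltas": [
    [0, 0, 0, 0.187, 0],
    [0, 0, 0, 0.187, 0],
    [0, 0, 0, 0.187, 0],
    [0, 0, 0, 0.187, 0],
    [0, 0, 0, 0.187, 0],
    [0, 0, 0, 0.187, 0],
    [0, 0, 0, 0.187, 0],
    [0, 0, 0, 0.187, 0]
  ]
}}

```text
clock: 13.92
tcp_pos: [0.4876, -0.0175, 0.2992]
tool_rot: [-0.0, 0.99, 0.138, -0.001]
wrist_force: [-0.5, 0.3, -0.6]
grip_width: 0.0004
gripper_force: 0.0
```

Call:
{"fn": "servo_tool", "kwargs": {
  "deltas": [
    [0, 0, 0, 0.075, 0],
    [0, 0, 0, 0, 0]
  ]
}}

```text
clock: 14.18
tcp_pos: [0.4877, -0.0175, 0.2994]
tool_rot: [-0.0, 0.995, 0.104, -0.001]
wrist_force: [-0.0, 0.4, -0.1]
grip_width: 0.0002
gripper_force: 0.0
```

```bash
python3 - <<'E'
from h import *
go((.692,-.019,.3),(.692,-.019,.065))
p,M=rot(); c=ctrl.camera_info('wrist'); print('cam in tool',M.T@(-np.array(c['R']).T@c['t']-p)); print(np.round(ctrl.get_obs()['joint_positions'],3))
E
```

```text
tcp [ 0.4877 -0.0175  0.2994] yaw 11.99 zaxis [-0.002  0.    -1.   ]
(0.692, -0.019, 0.3) -> [199.5  43.9  -0.9] 204.3
(0.692, -0.019, 0.065) -> [4.00e-01 2.00e-01 2.35e+02] 235.0
cam in tool [ 0.06709452 -0.00038845 -0.16162296]
[ 5.600e-01  1.000e-03 -6.070e-01  1.695e+00  0.000e+00  1.447e+00
 -1.409e+00]
```

Call:
{"fn": "servo_tool", "kwargs": {
  "deltas": [
    [25, 5.5, 0, 0, 0],
    [35, 7.7, 0, 0, 0],
    [40, 8.8, 0, 0, 0],
    [40, 8.8, 0, 0, 0],
    [35, 7.7, 0, 0, 0],
    [24.5, 5.4, 0, 0, 0],
    [0, 0, 0, 0, 0]
  ]
}}

```text
clock: 15.05
tcp_pos: [0.6931, -0.0189, 0.2982]
tool_rot: [-0.001, 0.994, 0.105, -0.001]
wrist_force: [0.0, -0.0, -0.9]
grip_width: 0.0004
gripper_force: 0.0
```

Call:
{"fn": "servo_tool", "kwargs": {
  "deltas": [
    [0, 0, 30, 0, 0],
    [0, 0, 35, 0, 0],
    [0, 0, 35, 0, 0],
    [0, 0, 35, 0, 0],
    [0, 0, 35, 0, 0],
    [0, 0, 35, 0, 0],
    [0, 0, 30, 0, 0],
    [0, 0, 0, 0, 0]
  ]
}}

```text
clock: 16.05
tcp_pos: [0.6899, -0.0194, 0.0631]
tool_rot: [-0.0, 0.994, 0.105, -0.003]
wrist_force: [-0.9, 0.3, 0.2]
grip_width: 0.0005
gripper_force: 0.0
```

```bash
python3 - <<'E'
from h import *
go((.692,-.019,.065))
t=snap('top','t6.png'); print(ctrl.get_obs()['wrist_force'])
E
```

```text
tcp [ 0.6899 -0.0194  0.0631] yaw 12.03 zaxis [-0.005  0.    -1.   ]
(0.692, -0.019, 0.065) -> [ 2.1  0.1 -1.9] 2.9
[0.88329129 0.25412076 1.11905397]
```

Now approach until contact, along −tool y.

Call:
{"fn": "servo_tool", "kwargs": {
  "deltas": [
    [1, -6, -1, 0, 0],
    [0, -6, 0, 0, 0],
    [0, -6, 0, 0, 0],
    [0, -4, 0, 0, 0],
    [0, -3, 0, 0, 0],
    [0, 0, 0, 0, 0]
  ]
}}

```text
clock: 16.85
tcp_pos: [0.6882, 0.0059, 0.0665]
tool_rot: [-0.0, 0.995, 0.104, -0.0]
wrist_force: [-0.0, 1.2, -0.8]
grip_width: 0.0006
gripper_force: 0.0
```

Call:
{"fn": "servo_tool", "kwargs": {
  "deltas": [
    [0.9, -4.3, 0, -0.05, 0],
    [0.9, -4.3, 0, -0.05, 0],
    [0.9, -4.3, 0, -0.05, 0],
    [0.9, -4.3, 0, -0.05, 0],
    [0.9, -4.3, 0, -0.05, 0],
    [0.9, -4.3, 0, -0.05, 0],
    [0.9, -4.3, 0, -0.05, 0],
    [0.9, -4.3, 0, -0.05, 0]
  ]
}}

```text
clock: 17.85
tcp_pos: [0.6828, 0.0389, 0.0667]
tool_rot: [0.001, 0.954, 0.3, 0.001]
wrist_force: [2.8, -1.7, -0.5]
grip_width: 0.0002
gripper_force: 1.3
```

```bash
python3 - <<'E'
from h import *
p,M=rot(); C=np.array([.5997,.0072]); d=(p[:2]-C)
y=np.arctan2(M[1,0],M[0,0]); u=np.array([np.cos(y),np.sin(y)]); t=np.array([-u[1],u[0]])
print(np.degrees(y),d@u,d@t,p,ctrl.get_obs()['wrist_force'])
E
```

```text
34.90361256614449 0.08634049408849681 -0.021553220351810405 [0.6828419  0.03892769 0.06665059] [ 2.80530201 -1.70225609 -0.53099729]
```

Call:
{"fn": "servo_tool", "kwargs": {
  "deltas": [
    [0.9, -4.3, 0, -0.05, 0],
    [0.9, -4.3, 0, -0.05, 0],
    [0.9, -4.3, 0, -0.05, 0],
    [0.9, -4.3, 0, -0.05, 0],
    [0.9, -4.3, 0, -0.05, 0],
    [0.9, -4.3, 0, -0.05, 0],
    [0.9, -4.3, 0, -0.05, 0],
    [0.9, -4.3, 0, -0.05, 0]
  ]
}}

```text
clock: 18.85
tcp_pos: [0.664, 0.0689, 0.0669]
tool_rot: [0.0, 0.875, 0.484, 0.001]
wrist_force: [3.6, -0.4, -0.2]
grip_width: 0.0005
gripper_force: 1.3
```

```bash
cat > m.py <<'E'
from h import *
np.set_printoptions(precision=4,suppress=True)
p,M=rot(); C=np.array([.5997,.0072]); d=(p[:2]-C)
y=np.arctan2(M[1,0],M[0,0]); u=np.array([np.cos(y),np.sin(y)]); t=np.array([-u[1],u[0]])
print(np.degrees(y),d@u,d@t,p)
s=snap('scene','s7.png'); T=snap('top','t7.png')
# leg in the scene over blue base: greyish pixels in the swept region
ex=[]
for a in range(30,85,5):
    X=[(C[0]+.085*np.cos(np.radians(a)),C[1]+.085*np.sin(np.radians(a)),z) for z in(.03,.05)]
    ex.append((a,proj('scene',X).round(0).tolist()))
print(ex[::3])
h=cv2.cvtColor(s,cv2.COLOR_RGB2HSV)
for r in(262,266,270,274,278,282): 
    row=h[r,255:330]; m=np.where(row[:,1]<110)[0]+255; print(r,m)
E
python3 m.py
```

```text
57.845318091337504 0.08640730516435796 -0.021612732560091476 [0.664  0.0689 0.0669]
[(30, [[292.0, 277.0], [293.0, 270.0]]), (45, [[298.0, 272.0], [299.0, 265.0]]), (60, [[302.0, 265.0], [302.0, 259.0]]), (75, [[303.0, 259.0], [304.0, 253.0]])]
262 [264 265 266 267 268 269 270 271 272 273 285 287 293 294 295 296 301 303
 304 305 306 307 308 327 328 329]
266 [301 302 304 305 307 308 310 311 312 313 314 315 316 317 318 319 320 321
 327 328 329]
270 [301 302 303 304 327 328 329]
274 [327 328 329]
278 [327 328 329]
282 [327 328 329]
```

Call:
{"fn": "servo_tool", "kwargs": {
  "deltas": [
    [0.9, -4.3, 0, -0.05, 0],
    [0.9, -4.3, 0, -0.05, 0],
    [0.9, -4.3, 0, -0.05, 0],
    [0.9, -4.3, 0, -0.05, 0],
    [0.5, -2.5, 0, -0.03, 0],
    [0.2, -0.9, 0, -0.01, 0],
    [0, 0, 0, 0, 0],
    [0, 0, 0, 0, 0]
  ]
}}

```text
clock: 19.95
tcp_pos: [0.6468, 0.0823, 0.0667]
tool_rot: [0.0, 0.812, 0.584, 0.0]
wrist_force: [2.2, 0.8, 1.7]
grip_width: 0.0008
gripper_force: 1.3
```

```bash
python3 m.py | head -1
```

```text
71.50779164081746 0.08612377829780918 -0.0208148035001104 [0.6468 0.0823 0.0667]
```

Call:
{"fn": "servo_tool", "kwargs": {
  "deltas": [
    [0, 10, 0, 0, 0],
    [0, 20, 0, 0, 0],
    [0, 25, 0, 0, 0],
    [0, 0, -30, 0, 0],
    [0, 0, -50, 0, 0],
    [0, 0, -50, 0, 0],
    [0, 0, -50, 0, 0],
    [0, 0, -40, 0, 0]
  ]
}}

```text
clock: 21.05
tcp_pos: [0.6988, 0.0643, 0.2884]
tool_rot: [0.0, 0.812, 0.584, -0.0]
wrist_force: [-0.3, 0.7, -0.1]
grip_width: 0.0004
gripper_force: 0.0
```

```bash
python3 - <<'E'
from h import *
go((.445,-.356,.29))
E
```

```text
tcp [0.6988 0.0643 0.2884] yaw 71.51 zaxis [-0. -0. -1.]
(0.445, -0.356, 0.29) -> [-479.1 -107.4   -1.5] 491.0
```

Call:
{"fn": "servo_tool", "kwargs": {
  "deltas": [
    [-25, -6, 0, 0, 0],
    [-50, -11, 0, 0, 0],
    [-55, -12, 0, 0, 0],
    [-55, -12, 0, 0, 0],
    [-55, -12, 0, 0, 0],
    [-55, -12, 0, 0, 0]
  ]
}}

```text
clock: 21.8
tcp_pos: [0.5422, -0.1965, 0.2863]
tool_rot: [-0.0, 0.812, 0.584, -0.0]
wrist_force: [0.7, -0.6, -0.6]
grip_width: 0.0005
gripper_force: 0.0
```

Call:
{"fn": "servo_tool", "kwargs": {
  "deltas": [
    [-55, -12, 0, 0, 0],
    [-55, -12, 0, 0, 0],
    [-50, -12, 0, 0, 0],
    [-24, -6.4, 0, 0, 0],
    [0, 0, 0, 0, 0],
    [0, 0, 0, 0, 0]
  ]
}}

```text
clock: 22.55
tcp_pos: [0.4458, -0.3545, 0.2865]
tool_rot: [-0.0, 0.811, 0.585, 0.0]
wrist_force: [0.9, 0.2, -0.2]
grip_width: 0.0003
gripper_force: 0.0
```

```bash
python3 - <<'E'
from h import *
np.set_printoptions(precision=4,suppress=True)
go((.445,-.356,.29))
t=snap('top','t8.png');s=snap('scene','s8.png');w=snap('wrist','w8.png')
h=cv2.cvtColor(t,cv2.COLOR_RGB2HSV)
m=((h[...,0]>100)&(h[...,0]<125)&(h[...,1]>150)).astype(np.uint8); m[:, :200]=0;m[:,380:]=0
m2=cv2.morphologyEx(m,cv2.MORPH_CLOSE,np.ones((25,25)))
c=max(cv2.findContours(m2,0,2)[0],key=cv2.contourArea)
r=cv2.minAreaRect(onz('top',c.reshape(-1,2),.012)[:,:2].astype(np.float32)); print(r)
# bright low-sat blobs on the blue base
n,l,st,ce=cv2.connectedComponentsWithStats(((h[...,1]<60)&(h[...,2]>140)&(m2>0)).astype(np.uint8))
for i in range(1,n):
    if st[i][4]>5:
        pts=np.argwhere(l==i)[:,::-1]; ln=cv2.fitLine(pts.astype(np.float32),2,0,.01,.01).ravel(); print(st[i],ce[i],ln[:2])
# button: white blob near timer in top (saved) and initial picture
t0=cv2.imread('pics/top0.png'); g=cv2.cvtColor(t0,cv2.COLOR_BGR2HSV)
b=((g[...,1]<40)&(g[...,2]>170)).astype(np.uint8); n,l,st,ce=cv2.connectedComponentsWithStats(b[225:260,395:440])
for i in range(1,n): print('btn',st[i],ce[i]+[395,225],onz('top',[ce[i]+[395,225]],.062))
s0=cv2.imread('pics/scene0.png'); g=cv2.cvtColor(s0,cv2.COLOR_BGR2HSV)
b=((g[...,1]<40)&(g[...,2]>150)).astype(np.uint8); n,l,st,ce=cv2.connectedComponentsWithStats(b[218:262,88:138])
for i in range(1,n): print('btn s',st[i],ce[i]+[88,218],onz('scene',[ce[i]+[88,218]],.062))
print('wrist pred btn',proj('wrist',[(.445,-.356,.062)]))
E
```

```text
tcp [ 0.4458 -0.3545  0.2865] yaw 71.62 zaxis [-0.     0.001 -1.   ]
(0.445, -0.356, 0.29) -> [-1.7 -0.3 -3.5] 3.9
((0.5932551622390747, -0.006781354546546936), (0.3050868809223175, 0.18578971922397614), 70.65754699707031)
[250 172  25  10  68] [262.1618 176.4265] [0.9378 0.3472]
[236 174  12   6  31] [241.3871 176.3548] [0.9386 0.3451]
[278 174   7   7  43] [281.     176.8605] [1. 0.]
[310 178  22   6  84] [317.9286 181.1786] [0.9921 0.1256]
[288 180  19   9  56] [296.9643 183.6964] [0.9373 0.3485]
[300 196   6  21  73] [303.3425 208.0411] [ 0.12   -0.9928]
btn [17 12  9  9 67] [416.1194 241.    ] [[ 0.4478 -0.3567  0.062 ]]
btn s [19  6 10  8 63] [111.5556 227.8413] [[ 0.4523 -0.3541  0.062 ]]
wrist pred btn [[274.542  190.1952]]
```

```bash
python3 - <<'E'
from h import *
np.set_printoptions(precision=4,suppress=True)
for c,d,z in(((262.16,176.43),(.9378,.3472),.105),((296.96,183.7),(.9373,.3485),.18),((241.4,176.35),(.9386,.3451),.016)):
    c=np.array(c);d=np.array(d);A=onz('top',[c-8*d,c+8*d],z); v=A[0]-A[1]; print(z,A[:, :2].ravel(),np.degrees(np.arctan2(v[1],v[0])))
w=cv2.imread('pics/w8.png');g=cv2.cvtColor(w,cv2.COLOR_BGR2HSV)
b=((g[...,1]<40)&(g[...,2]>170)).astype(np.uint8)[:240]; n,l,st,ce=cv2.connectedComponentsWithStats(b)
for i in range(1,n):
    if st[i][4]>100: print(st[i],ce[i],onz('wrist',[ce[i]],.062))
go((.4478,-.3565,.075))
E
```

```text
0.105 [0.6272 0.0763 0.6119 0.0367] 68.84522936198515
0.18 [ 0.5924 -0.0135  0.578  -0.0506] 68.77709476760461
0.016 [0.6463 0.1382 0.6301 0.096 ] 69.01297987306161
[     0      0    560    240 100770] [309.9967  99.6066] [[ 0.5206 -0.2642  0.062 ]]
[ 255  154   71   24 1032] [287.5097 163.7093] [[ 0.4712 -0.329   0.062 ]]
[268 178  20  21 324] [277.7315 188.2346] [[ 0.4497 -0.3549  0.062 ]]
[   0  191  190   49 4547] [ 73.8654 222.3013] [[ 0.1732 -0.3116  0.062 ]]
tcp [ 0.4461 -0.3542  0.2866] yaw 71.68 zaxis [ 0.  0. -1.]
(0.4478, -0.3565, 0.075) -> [ -1.7   2.3 211.6] 211.6
```

The pointer reads 68.8° while the base and mark give 70.7°, so it is about 1.9° short. There is ample time, so I nudge it before pressing.

Call:
{"fn": "servo_tool", "kwargs": {
  "deltas": [
    [25, 6, 0, 0, 0],
    [55, 12.5, 0, 0, 0],
    [55, 12.5, 0, 0, 0],
    [55, 12.5, 0, 0, 0],
    [55, 12.5, 0, 0, 0],
    [55, 12.5, 0, 0, 0],
    [55, 12.5, 0, 0, 0],
    [55, 12.5, 0, 0, 0]
  ]
}}

```text
clock: 23.7
tcp_pos: [0.6645, 0.0063, 0.2867]
tool_rot: [0.0, 0.811, 0.585, 0.0]
wrist_force: [0.2, 0.4, 0.9]
grip_width: 0.0003
gripper_force: 0.0
```

Call:
{"fn": "servo_tool", "kwargs": {
  "deltas": [
    [45, 9, 0, 0, 0],
    [24, 5, 0, 0, 0],
    [0, 0, 0, 0, 0],
    [0, 0, 0, 0, 0]
  ]
}}

```text
clock: 24.2
tcp_pos: [0.6987, 0.0646, 0.2865]
tool_rot: [0.0, 0.811, 0.585, -0.0]
wrist_force: [-0.4, -1.1, -0.6]
grip_width: 0.0005
gripper_force: 0.0
```

```bash
python3 -c "
from h import *
go((.6988,.0643,.288),(.6988,.0643,.067),(.6468,.0823,.0667),(.6444,.0838,.067))"
```

```text
tcp [0.6987 0.0646 0.2865] yaw 71.56 zaxis [-0. -0. -1.]
(0.6988, 0.0643, 0.288) -> [-0.3  0.2 -1.5] 1.5
(0.6988, 0.0643, 0.067) -> [1.00e-01 0.00e+00 2.21e+02] 221.0
(0.6468, 0.0823, 0.0667) -> [  0.6 -55.    0.3] 55.0
(0.6444, 0.0838, 0.067) -> [ 0.7 -2.8 -0.3] 2.8
```

Call:
{"fn": "servo_tool", "kwargs": {
  "deltas": [
    [0, 0, 30, 0, 0],
    [0, 0, 40, 0, 0],
    [0, 0, 45, 0, 0],
    [0, 0, 45, 0, 0],
    [0, 0, 40, 0, 0],
    [0, 0, 20, 0, 0],
    [0, 0, 0, 0, 0]
  ]
}}

```text
clock: 25.08
tcp_pos: [0.6983, 0.0638, 0.0659]
tool_rot: [-0.0, 0.812, 0.584, -0.001]
wrist_force: [0.3, 0.4, 0.8]
grip_width: 0.0005
gripper_force: 0.0
```

Call:
{"fn": "servo_tool", "kwargs": {
  "deltas": [
    [0, -15, 0, 0, 0],
    [0, -15, 0, 0, 0],
    [0, -12, 0, 0, 0],
    [0, -8, 0, 0, 0],
    [0, -4, 0, 0, 0],
    [0, -2, 0, 0, 0],
    [0.5, -1.8, 0, 0, 0],
    [0, 0, 0, 0, 0]
  ]
}}

```text
clock: 26.08
tcp_pos: [0.6446, 0.0833, 0.0668]
tool_rot: [0.0, 0.811, 0.584, 0.0]
wrist_force: [2.9, -1.5, 2.7]
grip_width: 0.0002
gripper_force: 1.4
```

```bash
python3 -c "
from h import *
go((.6444,.0838,.067)); print(ctrl.get_obs()['wrist_force'])"
```

```text
tcp [0.6446 0.0833 0.0668] yaw 71.52 zaxis [ 0.001 -0.    -1.   ]
(0.6444, 0.0838, 0.067) -> [ 0.4 -0.4 -0.2] 0.6
[ 2.86209473 -1.51634847  2.6950016 ]
```

Call:
{"fn": "servo_tool", "kwargs": {
  "deltas": [
    [0, 10, 0, 0, 0],
    [0, 20, 0, 0, 0],
    [0, 25, 0, 0, 0],
    [0, 0, -30, 0, 0],
    [0, 0, -50, 0, 0],
    [0, 0, -55, 0, 0],
    [0, 0, -50, 0, 0],
    [0, 0, -37, 0, 0]
  ]
}}

```text
clock: 27.08
tcp_pos: [0.6967, 0.0664, 0.2908]
tool_rot: [-0.0, 0.811, 0.585, 0.001]
wrist_force: [0.1, 0.9, 0.2]
grip_width: 0.0005
gripper_force: 0.0
```

Call:
{"fn": "servo_tool", "kwargs": {
  "deltas": [
    [-25, -6, 0, 0, 0],
    [-50, -11, 0, 0, 0],
    [-55, -12, 0, 0, 0],
    [-55, -12, 0, 0, 0],
    [-55, -12, 0, 0, 0],
    [-55, -12, 0, 0, 0]
  ]
}}

```text
clock: 27.82
tcp_pos: [0.5403, -0.1947, 0.2884]
tool_rot: [-0.0, 0.811, 0.585, 0.0]
wrist_force: [-0.3, -1.2, -0.3]
grip_width: 0.0003
gripper_force: 0.0
```

Call:
{"fn": "servo_tool", "kwargs": {
  "deltas": [
    [-55, -12, 0, 0, 0],
    [-55, -12, 0, 0, 0],
    [-50, -12, 0, 0, 0],
    [-24, -6.4, 0, 0, 0],
    [0, 0, 0, 0, 0],
    [0, 0, 0, 0, 0]
  ]
}}

```text
clock: 28.58
tcp_pos: [0.4437, -0.3531, 0.2885]
tool_rot: [-0.0, 0.811, 0.585, 0.0]
wrist_force: [0.6, 0.6, -0.6]
grip_width: 0.0002
gripper_force: 0.0
```

```bash
cat > a.py <<'E'
from h import *
np.set_printoptions(precision=4,suppress=True)
t=snap('top','t9.png'); h=cv2.cvtColor(t,cv2.COLOR_RGB2HSV)
m=((h[...,1]<60)&(h[...,2]>140)).astype(np.uint8); m[:140]=0;m[245:]=0;m[:,:230]=0;m[:,330:]=0
n,l,st,ce=cv2.connectedComponentsWithStats(m)
for i in range(1,n):
    if st[i][4]>20:
        pts=np.argwhere(l==i)[:,::-1]; d=cv2.fitLine(pts.astype(np.float32),2,0,.01,.01).ravel()[:2]; c=ce[i]
        A=onz('top',[c-8*d,c+8*d],.105); v=A[0]-A[1]; print(st[i],c,np.degrees(np.arctan2(v[1],v[0])))
E
python3 a.py; python3 -c "
from h import *
go((.448,-.3562,.075)); print(ctrl.get_obs()['wrist_force'])"
```

```text
[ 230  140  100   42 1808] [286.6244 150.8269] 88.17233945876505
[249 172  26  11  72] [261.8194 176.9028] 70.11048332645265
[236 174  12   6  30] [241.2667 176.2667] 69.94590503355097
[278 174   7   7  43] [281.     176.8605] 89.51567291870182
[288 178  42  47 659] [313.9712 198.868 ] 6.084110245909572
[ 230  210  100   35 1710] [264.9608 233.2088] 79.4694058109748
tcp [ 0.4439 -0.3527  0.2886] yaw 71.68 zaxis [ 0.     0.001 -1.   ]
(0.448, -0.3562, 0.075) -> [ -2.2   4.9 213.6] 213.7
[ 0.50455408 -0.05816078  0.32997383]
```

Pointer now 70.1°, mark/base about 70–70.7°: good. Now the button.

Call:
{"fn": "servo_tool", "kwargs": {
  "deltas": [
    [-2, 5, 25, 0, 0],
    [0, 0, 35, 0, 0],
    [0, 0, 40, 0, 0],
    [0, 0, 40, 0, 0],
    [0, 0, 40, 0, 0],
    [0, 0, 25, 0, 0],
    [0, 0, 8, 0, 0],
    [0, 0, 0, 0, 0]
  ]
}}

```text
clock: 29.62
tcp_pos: [0.4477, -0.357, 0.0759]
tool_rot: [-0.0, 0.811, 0.585, 0.0]
wrist_force: [-0.1, 0.1, -0.2]
grip_width: 0.0001
gripper_force: 0.0
```

Call:
{"fn": "servo_tool", "kwargs": {
  "deltas": [
    [0, 0, 4, 0, 0],
    [0, 0, 4, 0, 0],
    [0, 0, 4, 0, 0],
    [0, 0, 3, 0, 0],
    [0, 0, 0, 0, 0]
  ]
}}

```text
clock: 30.25
tcp_pos: [0.447, -0.3578, 0.0606]
tool_rot: [0.0, 0.811, 0.585, -0.0]
wrist_force: [-1.2, -0.2, 3.1]
grip_width: 0.0005
gripper_force: 1.2
```

Call:
{"fn": "servo_tool", "kwargs": {
  "deltas": [
    [0, 0, 2, 0, 0],
    [0, 0, 2, 0, 0],
    [0, 0, 1.5, 0, 0],
    [0, 0, 0, 0, 0]
  ]
}}

```text
clock: 30.75
tcp_pos: [0.447, -0.3579, 0.0563]
tool_rot: [0.0, 0.811, 0.585, -0.0]
wrist_force: [-5.3, 2.8, 17.3]
grip_width: 0.0003
gripper_force: 8.4
```

Call:
{"fn": "servo_tool", "kwargs": {
  "deltas": [
    [0, 0, 1, 0, 0],
    [0, 0, 0, 0, 0]
  ]
}}

```text
clock: 31.0
tcp_pos: [0.4471, -0.3579, 0.0561]
tool_rot: [0.0, 0.811, 0.585, -0.001]
wrist_force: [-9.1, 5.8, 26.4]
grip_width: 0.0005
gripper_force: 12.9
```

The button has bottomed out, with force rising steeply at 56 mm. I release it and move clear.

Call:
{"fn": "servo_tool", "kwargs": {
  "deltas": [
    [0, 0, -4, 0, 0],
    [0, 0, -10, 0, 0],
    [0, 0, -25, 0, 0],
    [0, 0, -40, 0, 0],
    [0, 0, -40, 0, 0],
    [0, 0, -30, 0, 0],
    [0, 0, 0, 0, 0],
    [0, 0, 0, 0, 0]
  ]
}}

```text
clock: 32.0
tcp_pos: [0.4466, -0.3575, 0.2024]
tool_rot: [-0.0, 0.811, 0.585, -0.0]
wrist_force: [0.0, -0.1, -0.0]
grip_width: 0.0006
gripper_force: 0.0
```

```bash
python3 a.py; python3 - <<'E'
from h import *
s=snap('scene','s9.png').astype(int); s0=cv2.imread('pics/scene0.png')[:,:,::-1].astype(int); s8=cv2.imread('pics/s8.png')[:,:,::-1].astype(int)
f=lambda a,b,x0,y0,x1,y1:int((abs(a-b).max(2)[y0:y1,x0:x1]>40).sum())
print('jar',f(s,s0,120,278,158,322),'beaker',f(s,s0,385,235,420,282),'blanks',f(s,s0,345,183,372,230))
print('btn',f(s,s8,90,222,135,265))
# hanging plate against start: changed pixels region around the dryer
d=(abs(s-s0).max(2)[150:260,190:262]>40).astype(np.uint8); n,l,st,ce=cv2.connectedComponentsWithStats(d)
print([ (x.tolist(),(c+[190,150]).round(0).tolist()) for x,c in zip(st[1:],ce[1:]) if x[4]>60])
th=np.radians(250.3);C=np.array([.5997,.0072]); print('plate pred',[proj('scene',[(*(C+r*np.array([np.cos(th),np.sin(th)])),z)]).round(0).tolist() for r,z in((.114,.18),(.114,.22),(.114,.093))])
print(ctrl.get_obs()['clock'])
E
```

```text
[ 230  140  100   42 1819] [286.4415 150.8549] 88.27608516608721
[249 172  26  11  73] [261.726  176.8904] 70.2369335033878
[236 174  12   6  31] [241.3871 176.3548] 69.0140712053831
[278 174   7   7  43] [281.     176.8605] 89.51567291870182
[288 178  42  47 662] [314.0045 198.926 ] 5.917877251366405
[ 230  210  100   35 1763] [264.637  233.1112] 79.43578991676254
jar 0 beaker 0 blanks 0
btn 3
[([23, 33, 9, 52, 286], [217.0, 211.0]), ([56, 88, 14, 20, 63], [252.0, 247.0])]
plate pred [[[215.0, 202.0]], [[214.0, 187.0]], [[218.0, 233.0]]]
32.1
```

```bash
python3 -c "
from station import ctrl
print(ctrl.close_job())"
```

```text
the job is handed in; nothing more can be done
None
```

The plate is hanging freely on the swing arm over the dryer, with the pointer within about 1° of the mark. I then pressed the start button fully down and let it go. The last images show the beaker, jar and blank plates unmoved, and the job was handed in at 32 s.

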